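# Set out the soldering bench around two boards

## Robot

A 6-joint arm with a two-finger parallel gripper is mounted at the origin on the work surface. World frame = base frame: x ahead of the robot, y to its left, z up, the work surface at z = 0. Lengths are in m, angles in rad, forces in N, time in s.
With the tool pointing down it reaches from about 0.35 to 0.975 m from the base axis. Payload 4.9 kg.
Tool frame: the origin (TCP) lies midway between the tips of the shut fingers; the grasp point (between the pads) lies 19 mm behind it; z points along the fingers, y is the line along which they close (so a half turn about z gives the same grasp; the last joint's range is limited). The gripper opens to 85 mm and grips with 20 to 120 N. Pads are 22 mm wide; open, the fingers measure 114 mm over their backs; the gripper's body (76 mm by 85 mm) begins 54 mm behind the grasp point. The pads swing forward as they close: fully open they stand 13 mm farther back than shut.
Start: joints at [1.047, 0.053, 1.613, -0, 1.476, -0.119], TCP at [0.246, 0.574, 0.231] pointing down, gripper open.
Joint ranges: [-3.01, 3.01], [-1.01, 2.22], [0.06, 2.58], [-1.02, 4.17], [0.09, 2.62], [-3.14, 3.14]. Speed limits (rad/s): [2.57, 2.57, 3.14, 3.14, 3.14, 3.14].

## Interface

Orientations are given as a unit quaternion [w, x, y, z].
In Python, from plant import manip gives the robot as it stands.
- The arm moves only by the tool move_arm, never from a script. Its argument "increments" is one flat list of numbers, 5 for each row, row after row: the shift along the tool's x, y, z in mm, then the turn about the tool's z in rad, then the opening, from 0 (shut) to 1 (fully open). In form: [tx, ty, tz, spin, jaw, tx, ty, tz, spin, jaw, ...]. A call has 1 to 8 rows; each row shifts and turns the commanded pose from where the row before left it, along the tool's axes as they then stand; what a row does not reach is not made up. A row lasts 1/12 s, in which the tool goes at most 41.7 mm and 7.16 degrees, less where a joint would pass 70% of its speed; a pose out of reach is approached as far as the arm can. A call with a gripper value outside its range is refused whole. The fingers move at their own pace and stop on an object; the grip force is fixed at half the most. Time passes only in rows, so rows that do not move let the fingers close. It gives the time, the measured TCP pose, the force, the opening and the grip force at its end, in the units of the state.
- manip.state(): the state, without advancing time (a new reading comes with each control period).
- manip.grab_frame(name): name is "side" or "top" or "wrist"; returns a dict with "image" (480x640x3 uint8, blue, green, red), "fov_y" (degrees; the focal length in pixels is half the picture's height over the tangent of half this angle, whatever the lens; pixels are square), "cx", "cy" (the principal point, pixels), "eye" and "rotation" of the camera in the world; the wrist camera has in their place "T_tool_cam" (4x4, takes a point from camera to tool coordinates, whose origin is the TCP and whose axes are the flange's). Camera axes: x right, y down, z forward; pixel columns grow to the right and rows downward; lengths in m; the calibration is good to about 2 mm. A picture is of the moment at which its call begins: read the wrist's pose just before it. There is no depth.
- manip.job_done(): hands the job in; it is judged then, once.
The state is a dict: "time": time; "joint_pos": joint angles; "joint_vel": joint speeds; "joint_efforts": joint torques, N m; "tool_pos": TCP position; "tool_rot": TCP orientation; "contact_force": force on the tool from outside, world axes, zero at the start; "ft_torque": the same for the moment, N m; "gripper_width": opening from 0.0 (shut) to 1.0 (fully open); "grasp_force": force on a finger pad.
Only numpy, scipy, OpenCV 4.12 (cv2) and the standard library are available. Lean on these libraries where they do the work, as an engineer would, in place of code of your own. Each camera call takes 0.05 s, during which the arm holds its last target. There are 200 camera calls.

## Task

Get the soldering bench ready: stand the big green solder reel on the middle of the round pad between the two circuit boards, and the small red reel centred on top of it. Stand the white dropper bottle on the middle of the pad behind the green board, and the dark dropper bottle on the middle of the pad behind the blue board (behind: on the side away from the robot). Keep the bottles upright, do not knock the boards, and leave the side cutters lying where they are.

Things in the scene. Friction and masses are not known exactly. Their poses are not given: they have to be found in the camera images.
- big_reel: Loose big solder reel standing on its flat end: a cylinder 54 mm in diameter and 40 mm high, green end discs with silver wire between, about 0.3 kg. Origin at the centre of its underside, z up its axis.
- small_reel: Loose small solder reel standing on its flat end: a cylinder 38 mm in diameter and 28 mm high, red end discs with silver wire between, about 0.09 kg. Origin at the centre of its underside, z up its axis.
- white_bottle: Loose white plastic dropper bottle: round body 34 mm in diameter and 46 mm high, above it a shoulder and thin white tip up to 74 mm in all, about 45 g. Stands upright; origin at the centre of its underside, z up its axis.
- dark_bottle: Loose near-black (very dark blue) dropper bottle with a black tip, the same shape and size as the white one: body 34 mm in diameter and 46 mm high, 74 mm high in all, about 45 g. Stands upright; origin at the centre of its underside, z up its axis.
- green_board: Green circuit board 50 mm (x) by 86 mm (y) clamped in a fixed low holder with black side clamps, about 94 mm long in y and 20 mm high in all. Origin on the bench under its centre; x points to the side away from the robot (behind), z up; turned up to about 0.2 rad. It may be left or right of the round pad.
- blue_board: Blue circuit board in a fixed low holder, the same shape and size as the green one, at the other side of the round pad. Origin on the bench under its centre; x points to the side away from the robot (behind), z up.
- pad_mid: Round black rubber pad 68 mm in diameter, 3 mm thick, fixed on the bench between the two boards. Origin at the centre of its underside, z up.
- pad_green: Square yellow pad 60 x 60 mm, 3 mm thick, fixed on the bench about 85 mm behind the green board's centre. Origin at the centre of its underside, z up.
- pad_blue: Square orange pad 60 x 60 mm, 3 mm thick, fixed on the bench about 85 mm behind the blue board's centre. Origin at the centre of its underside, z up.
- cutters: Loose side cutters lying flat on the bench at the robot's right, outside the boards: about 135 mm long, 45 mm wide and 12 mm thick, handles red and blue, steel jaws. Origin on the bench near the middle, x towards the jaws. To be left alone.
Mind the look-alikes: they are no part of the job. Of the things like the white_bottle, leave any that is brown; of the rest the smaller one is meant. What is shaped like the small_reel but yellow is not meant.

How it is judged:
By the outcome, as a careful person would: the job done as asked, in the order asked, and still so for the second after the job is handed in, with the robot touching nothing.
It also fails if it takes over 128 s, if anything falls off the work surface, if the arm or the gripper's body presses on something with over 40 N, if the wrist force passes 120 N, or if a joint passes its speed limit or range.

## Working session

There is one attempt and no reset: what is moved stays moved. The work goes in short steps, Python scripts to look and compute and a tool call to move; the robot and the scene stay as the last step left them, time stands still between calls to the robot, and variables do not carry over. Pictures are saved under pics/ and viewed, at most 14 in all, crops included, and the job is handed in when it is done.

Besides the shell and the picture viewer there is one more tool, called after "Call:" by a JSON object that holds its "name" and its "arguments", one argument or row to a line. move_arm: Moves the arm, as the interface text tells. Its arguments: {"type":"object","properties":{"increments":{"type":"array"}},"required":["increments"]}

```bash
ls; mkdir -p pics
python3 - <<'E'
from plant import manip
import cv2,numpy as np
s=manip.state();print(s)
for n in("top","side"):
    f=manip.grab_frame(n);cv2.imwrite(f"pics/{n}0.png",f["image"]);print(n,f["fov_y"],f["cx"],f["cy"],f["eye"],np.round(f["rotation"],3).tolist())
f=manip.grab_frame("wrist");cv2.imwrite("pics/wrist0.png",f["image"]);print(f["fov_y"],f["cx"],f["cy"],np.round(f["T_tool_cam"],4).tolist())
E
```

```text
pics
{'time': 0.0, 'joint_pos': array([ 1.04703913e+00,  5.33634486e-02,  1.61427891e+00, -1.34086320e-05,
        1.47600503e+00, -1.18975628e-01]), 'joint_vel': array([ 0.00110692, -0.00148184,  0.00120989, -0.00048254,  0.00066184,
       -0.00165168]), 'joint_efforts': array([ 7.45425841e-04, -3.93694282e+01, -3.70168483e+01, -5.82391181e-05,
        7.17189949e-03, -4.85005827e-06]), 'tool_pos': array([0.2458138 , 0.57395811, 0.23006795]), 'tool_rot': array([-3.18176222e-04,  2.01011153e-01,  9.79588414e-01, -9.76880339e-04]), 'contact_force': array([ 0.21661662,  0.4894793 , -0.71206928]), 'ft_torque': array([ 0.03558504, -0.06474774, -0.03382697]), 'grasp_force': 0.0, 'gripper_width': 0.9984281712273598}
top 53.78737247103989 318.01448613121926 240.26163798415215 [ 0.3848846  -0.01466782  0.86732507] [-0.034, 0.709, -0.703, 0.056]
side 53.466736543404096 323.18643073871385 238.2126808608484 [0.38238979 0.57422118 0.77099039] [0.045, -0.093, 0.931, -0.351]
58.10216245794991 322.1886961840283 240.1120851730822 [[-0.0013, -0.9531, -0.3025, 0.0764], [1.0, -0.0012, -0.0004, 0.0], [0.0, -0.3025, 0.9531, -0.1418], [0.0, 0.0, 0.0, 1.0]]
```

View pics/top0.png

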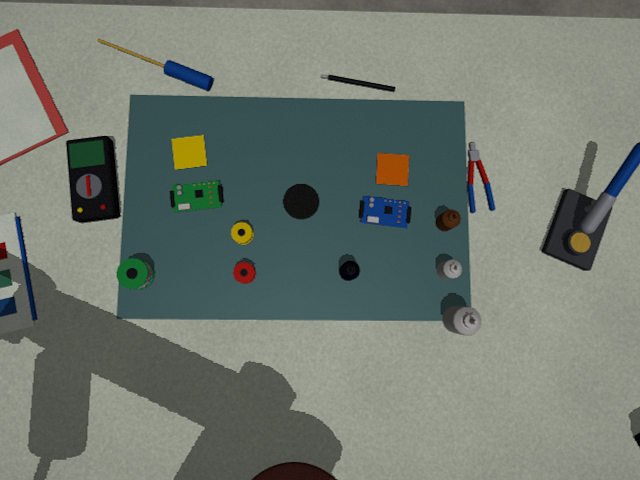

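View pics/side0.png

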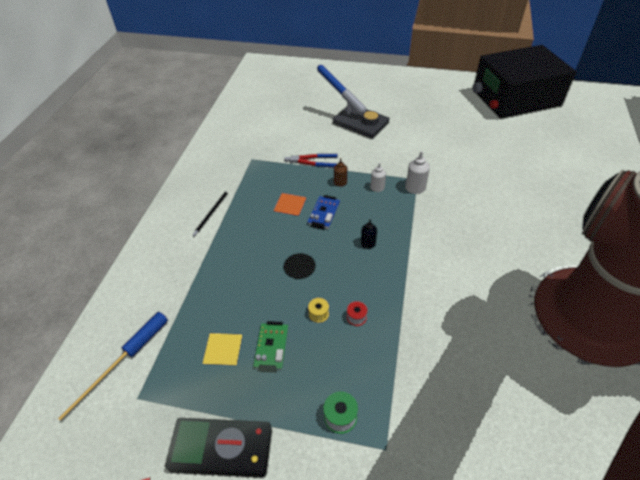

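The top view shows the yellow pad at (190,152), the green board (197,196), the round pad (301,201), the orange pad (393,169) and the blue board (386,212). The loose things are the green reel (134,273), red reel (245,271), dark bottle (349,270) and small white bottle (453,268). The look-alikes are a larger white bottle (467,320), a brown bottle (448,220) and a yellow reel (242,232). The side view shows the same set: green reel (341,408), red reel (357,312), dark bottle (369,234), small white bottle (378,178).

```bash
cat > h.py <<'E'
import numpy as np,cv2
from scipy.spatial.transform import Rotation as R
from plant import manip
def rot(q): q=np.asarray(q,float); return R.from_quat(q[[1,2,3,0]]).as_matrix() if q.shape==(4,) else q
class Cam:
    def __init__(s,name):
        st=manip.state(); f=manip.grab_frame(name); s.im=f["image"]; s.st=st
        s.f=240/np.tan(np.radians(f["fov_y"])/2); s.c=np.array([f["cx"],f["cy"]])
        if name=="wrist":
            T=np.eye(4);T[:3,:3]=rot(st["tool_rot"]);T[:3,3]=st["tool_pos"];T=T@np.array(f["T_tool_cam"])
            s.Rm,s.e=T[:3,:3],T[:3,3]
        else: s.Rm,s.e=rot(f["rotation"]),np.array(f["eye"])
        s.hsv=cv2.cvtColor(s.im,cv2.COLOR_BGR2HSV)
    def ray(s,p): d=s.Rm@np.r_[(np.asarray(p)-s.c)/s.f,1]; return d/np.linalg.norm(d)
    def plane(s,p,z): d=s.ray(p); return s.e+d*(z-s.e[2])/d[2]
    def proj(s,X): q=s.Rm.T@(np.asarray(X)-s.e); return s.c+s.f*q[:2]/q[2]
    def mask(s,lo,hi,box=None):
        m=cv2.inRange(s.hsv,np.array(lo),np.array(hi))
        if box: k=np.zeros_like(m);x0,y0,x1,y1=box;k[y0:y1,x0:x1]=255;m&=k
        return m
    def blobs(s,m,amin=20):
        n,l,st,c=cv2.connectedComponentsWithStats(m)
        return sorted([(int(st[i,4]),c[i].round(1).tolist(),st[i,:4].tolist()) for i in range(1,n) if st[i,4]>=amin],reverse=True)
def tri(a,pa,b,pb):
    da,db=a.ray(pa),b.ray(pb); A=np.c_[da,-db]; t=np.linalg.lstsq(A,b.e-a.e,rcond=None)[0]
    P,Q=a.e+t[0]*da,b.e+t[1]*db; return (P+Q)/2,np.linalg.norm(P-Q)
E
python3 - <<'E'
from h import *
T,S=Cam("top"),Cam("side")
C={"yellow":((22,120,90),(34,255,255)),"orange":((6,180,120),(16,255,255)),"green":((50,120,50),(75,255,255)),"blue":((108,150,60),(125,255,255)),"red":((0,170,90),(4,255,255)),"black":((0,0,0),(179,255,45))}
for k,(lo,hi) in C.items():
    for n,c in(("T",T),("S",S)):
        print(k,n,c.blobs(c.mask(lo,hi,(115,90,475,340) if n=="T" else (130,150,440,450)),15)[:8])
for n,c,b in(("T",T,(430,250,490,345)),("S",S,(365,145,435,200))):
    print("white",n,c.blobs(c.mask((0,0,110),(179,60,255),b),10)[:4])
cv2.imwrite("pics/a.png",np.vstack([cv2.resize(T.im[250:350,430:490],None,fx=5,fy=5)[:300],cv2.resize(S.im[145:200,365:425],None,fx=5,fy=5)]))
z=[np.hstack([cv2.resize(c.im[y-30:y+30,x-30:x+30],(200,200),interpolation=0) for x,y in p]) for c,p in((T,[(134,273),(245,271),(349,269),(453,268)]),(S,[(341,410),(357,312),(369,234),(378,178)]))]
cv2.imwrite("pics/b.png",np.vstack(z))
E
```

```text
yellow T [(1020, [188.8, 151.8], [171, 135, 36, 35]), (355, [241.9, 233.1], [231, 222, 23, 23])]
yellow S [(990, [222.3, 348.9], [203, 334, 39, 31]), (381, [318.2, 309.7], [308, 298, 21, 24])]
orange T [(951, [392.0, 169.1], [376, 153, 33, 33])]
orange S [(381, [289.6, 204.0], [276, 195, 28, 19])]
green T [(1015, [197.1, 195.8], [171, 180, 51, 33]), (739, [133.4, 273.5], [117, 258, 38, 32])]
green S [(767, [340.3, 408.3], [324, 392, 34, 33]), (732, [271.4, 342.0], [255, 324, 33, 43]), (28, [341.3, 431.2], [330, 428, 23, 6])]
blue T [(924, [385.7, 211.6], [361, 196, 49, 32]), (107, [471.2, 198.2], [468, 185, 7, 28])]
blue S [(592, [146.2, 332.6], [130, 313, 36, 43]), (373, [324.1, 209.8], [308, 197, 31, 29]), (48, [324.6, 164.4], [316, 163, 19, 4]), (35, [326.7, 155.5], [318, 155, 18, 2])]
red T [(311, [244.1, 272.3], [234, 262, 22, 21]), (80, [471.0, 171.8], [469, 161, 5, 23])]
red S [(181, [356.5, 310.1], [348, 302, 19, 17]), (67, [305.0, 159.8], [299, 156, 15, 9]), (15, [234.3, 442.2], [228, 442, 12, 2])]
black T [(991, [300.6, 201.0], [283, 184, 36, 35]), (328, [348.8, 269.9], [339, 260, 21, 21]), (195, [441.1, 219.3], [435, 205, 17, 26]), (156, [116.3, 198.1], [115, 166, 5, 52]), (89, [131.5, 272.9], [127, 268, 10, 11]), (82, [220.4, 193.0], [218, 184, 6, 19]), (69, [361.0, 208.5], [359, 200, 5, 18]), (59, [408.3, 214.2], [406, 206, 5, 17])]
black S [(585, [299.0, 265.8], [284, 254, 31, 25]), (341, [368.1, 235.9], [360, 222, 17, 27]), (298, [258.3, 442.5], [244, 429, 26, 21]), (70, [211.3, 211.3], [198, 193, 28, 37]), (67, [340.1, 407.0], [336, 403, 9, 9]), (60, [317.3, 225.4], [311, 222, 13, 7]), (35, [335.2, 178.5], [333, 173, 5, 12]), (27, [274.6, 322.7], [268, 322, 14, 3])]
white T [(2772, [469.9, 307.9], [430, 250, 60, 95]), (213, [452.5, 269.7], [444, 261, 18, 17])]
white S [(2655, [402.6, 165.3], [365, 145, 70, 55])]
```

View pics/b.png

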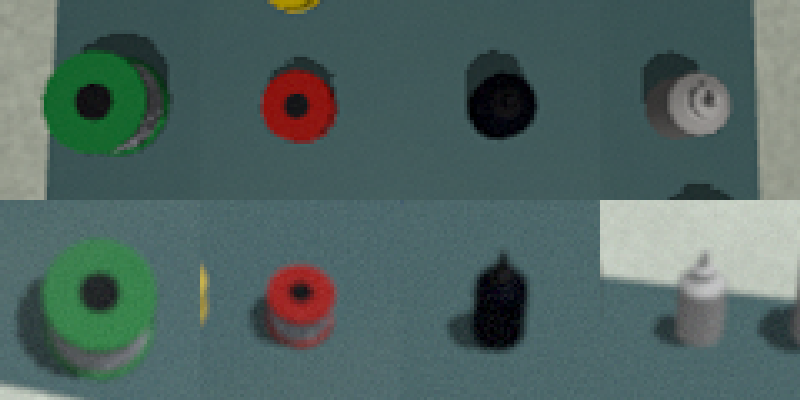

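The crops show the reel hub holes and bottle tips clearly. In image pixels (top / side), the red hub is at (243.8,272.5) / (357.3,309.6). The dark tip is at (351.4,269.6) / (369.9,220.5), and the white tip at (455.4,267.4) / (379.5,164.2).

```bash
cat > m1.py <<'E'
from h import *
T,S=Cam("top"),Cam("side")
P={"green":((131.5,272.9),(340.1,407.0)),"red":((243.8,272.5),(357.3,309.6)),"darktip":((351.4,269.6),(369.9,220.5)),"whitetip":((455.4,267.4),(379.5,164.2)),
"mid":((300.6,201),(299.,265.8)),"pyel":((188.8,151.8),(222.3,348.9)),"por":((392,169.1),(289.6,204)),"yreel":((241.9,233.1),(318.2,309.7)),
"gb":((197.1,195.8),(271.4,342)),"bb":((385.7,211.6),(324.1,209.8))}
for k,(a,b) in P.items():
    X,e=tri(T,a,S,b); print(k,X.round(4),"gap",round(e*1e3,1),"r",np.hypot(X[0],X[1]).round(3),"T@.003",T.plane(a,.003)[:2].round(4),"S@.003",S.plane(b,.003)[:2].round(4))
for k,lo,hi,bx in(("yel",(22,120,90),(34,255,255),(165,130,215,175)),("or",(6,180,120),(16,255,255),(370,150,415,190)),("gb",(50,120,50),(75,255,255),(165,175,225,215)),("bb",(108,150,60),(125,255,255),(358,190,412,230))):
    c=cv2.findContours(T.mask(lo,hi,bx),0,2)[0];q=cv2.boxPoints(cv2.minAreaRect(np.vstack(c)))
    print(k,[T.plane(p,.003 if k in("yel","or") else .018)[:2].round(3).tolist() for p in q])
E
python3 m1.py
```

```text
green [0.4305 0.2832 0.0378] gap 0.1 r 0.515 T@.003 [0.4324 0.2957] S@.003 [0.4327 0.2694]
red [0.4335 0.0915 0.0231] gap 0.2 r 0.443 T@.003 [0.4348 0.094 ] S@.003 [0.4348 0.0785]
darktip [ 0.4383 -0.0956  0.0671] gap 1.5 r 0.449 T@.003 [ 0.4417 -0.1021] S@.003 [ 0.4442 -0.1566]
whitetip [ 0.4426 -0.2734  0.0681] gap 0.3 r 0.52 T@.003 [ 0.4474 -0.2945] S@.003 [ 0.448 -0.352]
mid [ 0.57   -0.0076 -0.0033] gap 0.1 r 0.57 T@.003 [ 0.5686 -0.0077] S@.003 [ 0.5685 -0.0029]
pyel [ 0.6613  0.2039 -0.0033] gap 0.6 r 0.692 T@.003 [0.6596 0.2024] S@.003 [0.6588 0.207 ]
por [ 0.6345 -0.1807 -0.0039] gap 0.7 r 0.66 T@.003 [ 0.6321 -0.1794] S@.003 [ 0.6325 -0.174 ]
yreel [0.506  0.0983 0.0114] gap 0.2 r 0.515 T@.003 [0.5071 0.0994] S@.003 [0.5075 0.093 ]
gb [0.5737 0.1815 0.0127] gap 0.1 r 0.602 T@.003 [0.5759 0.1837] S@.003 [0.576  0.1765]
bb [ 0.5496 -0.1656  0.0079] gap 0.2 r 0.574 T@.003 [ 0.5505 -0.1665] S@.003 [ 0.5508 -0.1704]
yel [[0.685, 0.238], [0.694, 0.177], [0.635, 0.168], [0.626, 0.228]]
or [[0.605, -0.148], [0.664, -0.152], [0.66, -0.212], [0.601, -0.207]]
gb [[0.591, 0.229], [0.603, 0.142], [0.553, 0.135], [0.542, 0.221]]
bb [[0.527, -0.117], [0.577, -0.123], [0.568, -0.208], [0.518, -0.202]]
```

Call:
{"name": "move_arm", "arguments": {
  "increments": [0,0,0,-0.101,1,0,0,0,-0.101,1,0,0,0,-0.101,1,0,0,0,-0.102,1,-15.4,-24.2,6.7,0,1,-15.4,-24.2,6.7,0,1,-15.4,-24.2,6.7,0,1,-15.4,-24.2,6.7,0,1]
}}

```text
time: 1.02
tool_pos: [0.3081, 0.4767, 0.2042]
tool_rot: [0.0, -0.0, 1.0, 0.0]
contact_force: [0.1, -0.1, 0.6]
gripper_width: 1.005
grasp_force: 0.0
```

Call:
{"name": "move_arm", "arguments": {
  "increments": [-15.4,-24.2,6.7,0,1,-15.4,-24.2,6.7,0,1,-15.4,-24.2,6.7,0,1,-15.4,-24.2,6.7,0,1,-15.4,-24.2,6.7,0,1,-15.4,-24.2,6.7,0,1,-15.4,-24.2,6.7,0,1,-15.4,-24.2,6.7,0,1]
}}

```text
time: 1.68
tool_pos: [0.4316, 0.2829, 0.1508]
tool_rot: [0.0, -0.0, 1.0, 0.0]
contact_force: [0.4, 0.1, 0.0]
gripper_width: 1.002
grasp_force: 0.0
```

Call:
{"name": "move_arm", "arguments": {
  "increments": [0,0,0,0,1,0,0,0,0,1]
}}

```text
time: 1.85
tool_pos: [0.4312, 0.2831, 0.1505]
tool_rot: [-0.001, 0.001, 1.0, -0.0]
contact_force: [-0.3, 1.6, 0.5]
gripper_width: 1.001
grasp_force: 0.0
```

Run:
```python
from h import *
W=Cam("wrist");cv2.imwrite("pics/w1.png",W.im);print(W.st["tool_pos"],W.st["tool_rot"],W.proj([.4305,.2832,.04]),W.proj(W.st["tool_pos"]))
print(W.blobs(W.mask((50,120,40),(75,255,255)),200)[:4]);print(W.blobs(W.mask((0,0,0),(179,255,45)),150)[:6])
```

```text
[0.43123468 0.28313083 0.15046811] [-5.10551007e-04  1.31449044e-03  9.99999005e-01 -3.27546163e-05] [323.13289611 233.46782575] [323.51527619 321.9179864 ]
[(5383, [322.3, 227.7], [279, 179, 88, 94]), (2495, [216.4, 401.5], [172, 366, 85, 65])]
[(27825, [472.9, 424.1], [213, 319, 427, 161]), (18654, [109.5, 425.8], [0, 319, 208, 161]), (729, [322.2, 232.6], [307, 218, 31, 30]), (532, [251.8, 391.1], [243, 369, 18, 45]), (309, [24.7, 234.0], [15, 225, 21, 19]), (245, [55.3, 333.1], [46, 325, 19, 17])]
```

View pics/w1.png

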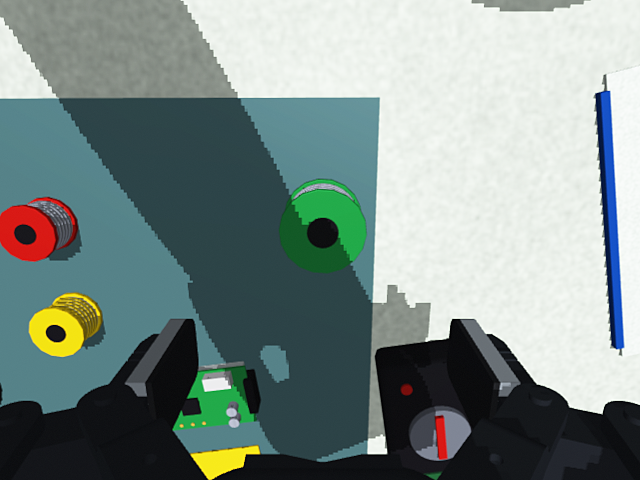

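The hub hole is at (322,233), within 1 px of the prediction of (323,233). The fingers straddle the reel, and the red hub also shows at (25,234). I'll descend and grip.

Call:
{"name": "move_arm", "arguments": {
  "increments": [1,-0.3,25,0,1,0,0,25,0,1,0,0,25,0,1,0,0,25,0,1,0,0,22,0,1,0,0,16,0,1,0,0,8,0,1,0,0,0,0,1]
}}

```text
time: 2.57
tool_pos: [0.4281, 0.2841, 0.0032]
tool_rot: [-0.002, -0.001, 1.0, -0.001]
contact_force: [0.8, -0.6, -0.7]
gripper_width: 1.0
grasp_force: 0.0
```

Call:
{"name": "move_arm", "arguments": {
  "increments": [0,0,0,0,0.5,0,0,0,0,0.4,0,0,0,0,0.3,0,0,0,0,0.3,0,0,0,0,0.3,0,0,0,0,0.3]
}}

```text
time: 3.07
tool_pos: [0.4316, 0.2846, 0.0071]
tool_rot: [0.002, -0.0, 1.0, 0.001]
contact_force: [-1.6, -0.0, 6.0]
gripper_width: 0.617
grasp_force: 63.9
```

Call:
{"name": "move_arm", "arguments": {
  "increments": [0,0,-15,0,0.3,0,0,-25,0,0.3,0,0,-30,0,0.3,0,0,-30,0,0.3,-6,-13,0,0,0.3,-12,-25,0,0,0.3,-12,-25,0,0,0.3,-12,-25,0,0,0.3]
}}

```text
time: 3.73
tool_pos: [0.4717, 0.1949, 0.1047]
tool_rot: [-0.0, -0.001, 1.0, 0.0]
contact_force: [0.4, 0.4, -2.8]
gripper_width: 0.617
grasp_force: 64.1
```

Call:
{"name": "move_arm", "arguments": {
  "increments": [-13,-27,0,0,0.3,-13,-27,0,0,0.3,-13,-27,0,0,0.3,-13,-27,0,0,0.3,-13,-27,0,0,0.3,-13,-27,0,0,0.3,-12,-25,0,0,0.3,-7,-16,0,0,0.3]
}}

```text
time: 4.4
tool_pos: [0.5695, -0.0096, 0.1045]
tool_rot: [-0.0, 0.001, 1.0, -0.0]
contact_force: [-0.1, -0.4, -2.7]
gripper_width: 0.613
grasp_force: 64.0
```

Call:
{"name": "move_arm", "arguments": {
  "increments": [0,0,0,0,0.3,0,0,0,0,0.3,0,0,0,0,0.3]
}}

```text
time: 4.65
tool_pos: [0.5682, -0.0066, 0.1042]
tool_rot: [-0.001, -0.0, 1.0, 0.0]
contact_force: [-0.6, 0.6, -3.1]
gripper_width: 0.616
grasp_force: 64.0
```

Run:
```python
from h import *
W=Cam("wrist");cv2.imwrite("pics/w2.png",W.im);print(W.st["tool_pos"],W.st["tool_rot"],W.st["gripper_width"],W.proj([.5686,-.0077,.003]))
print(W.blobs(W.mask((50,120,40),(75,255,255)),200)[:4]);print(W.blobs(W.mask((0,0,0),(179,255,45)),150)[:6])
```

```text
[ 0.568219   -0.00660768  0.1042025 ] [-7.59894504e-04 -6.67033376e-05  9.99999630e-01  3.98729976e-04] 0.6163097692466905 [321.05472593 239.87126704]
[(21512, [322.2, 355.0], [232, 244, 181, 200]), (4058, [609.9, 255.0], [575, 212, 65, 89])]
[(32269, [370.3, 428.4], [41, 306, 599, 174]), (4423, [335.1, 222.0], [277, 184, 102, 78]), (2894, [322.2, 371.3], [290, 343, 65, 57]), (1919, [140.6, 11.2], [84, 0, 98, 30]), (745, [569.2, 256.8], [561, 232, 26, 55]), (624, [130.0, 215.6], [115, 190, 22, 56])]
```

View pics/w2.png

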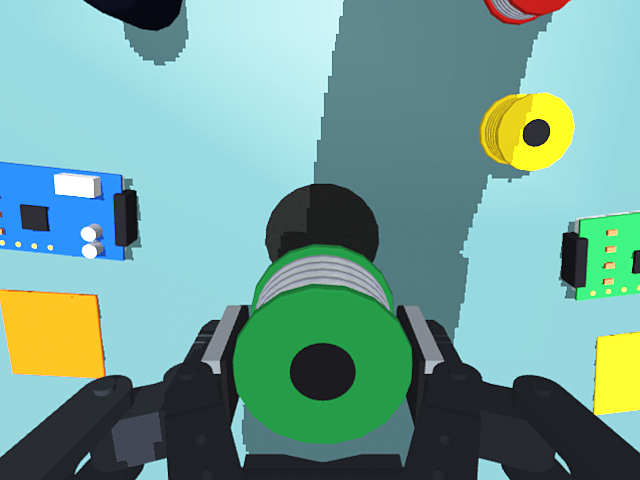

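The held reel's hub is at (322,371), and the visible arc of the pad spans columns 266–379 with its top at row 184. I'll check the rows numerically.

Run:
```python
from h import *
W=Cam("wrist");im=W.im
print(W.st["tool_pos"])
m=W.mask((0,0,0),(179,255,75),(250,170,395,246))
c=max(cv2.findContours(m,0,2)[0],key=len).reshape(-1,2)
hull=np.array([p for p in c if p[1]<242 and p[1]<=W.proj([.5686,0,.003])[1]+2])
P=np.array([W.plane(p,.003)[:2] for p in hull]); A=np.c_[2*P,np.ones(len(P))]
s=np.linalg.lstsq(A,(P**2).sum(1),rcond=None)[0]; print("pad",s[:2],"r",np.sqrt(s[2]+s[0]**2+s[1]**2),len(P))
for z in(.135,.14,.145): print("hub",z,W.plane((322.2,371.3),z)[:2])
```

```text
[ 0.56820022 -0.00629051  0.10428757]
pad [ 0.56816255 -0.0071656 ] r 0.033016405649541745 82
hub 0.135 [ 0.56813061 -0.00679168]
hub 0.14 [ 0.5647042  -0.00679283]
hub 0.145 [ 0.56127779 -0.00679399]
```

Call:
{"name": "move_arm", "arguments": {
  "increments": [-1,0,20,0,0.3,0,0,25,0,0.3,0,0,20,0,0.3,0,0,12,0,0.3,0,0,6,0,0.3,0,0,3,0,0.3,0,0,2,0,0.3,0,0,0,0,0.3]
}}

```text
time: 5.42
tool_pos: [0.5708, -0.0071, 0.0178]
tool_rot: [0.001, -0.0, 1.0, -0.0]
contact_force: [0.2, 0.4, -3.5]
gripper_width: 0.614
grasp_force: 64.0
```

Call:
{"name": "move_arm", "arguments": {
  "increments": [0,0,1,0,0.3,0,0,1,0,0.3,0,0,1,0,0.3,0,0,0,0,0.3]
}}

```text
time: 5.75
tool_pos: [0.5702, -0.0072, 0.0142]
tool_rot: [0.0, -0.0, 1.0, -0.0]
contact_force: [0.0, 0.1, -3.5]
gripper_width: 0.616
grasp_force: 64.0
```

Call:
{"name": "move_arm", "arguments": {
  "increments": [0,0,1.5,0,0.3,0,0,1,0,0.3,0,0,1,0,0.3,0,0,0,0,0.3,0,0,0,0,0.3]
}}

```text
time: 6.17
tool_pos: [0.57, -0.0072, 0.0103]
tool_rot: [-0.0, -0.0, 1.0, 0.0]
contact_force: [-0.4, 0.1, -2.9]
gripper_width: 0.614
grasp_force: 64.3
```

Run:
```python
from h import *
W=Cam("wrist");print(W.st["tool_pos"],W.st["contact_force"],W.blobs(W.mask((0,0,0),(179,255,45),(280,320,370,400)),150)[:6])
T=Cam("top");print(T.blobs(T.mask((0,0,0),(179,255,45),(280,180,320,220)),10))
```

```text
[ 0.56999988 -0.00715499  0.01030681] [-0.36076809  0.07791441 -2.93483954] [(2895, [322.1, 371.3], [290, 343, 65, 57])]
[(222, [302.3, 195.4], [280, 187, 40, 15]), (167, [297.4, 188.5], [280, 180, 35, 14])]
```

Call:
{"name": "move_arm", "arguments": {
  "increments": [0,0,1,0,0.3,0,0,1,0,0.3,0,0,0,0,0.3]
}}

```text
time: 6.52
tool_pos: [0.5701, -0.0072, 0.0101]
tool_rot: [-0.001, -0.0, 1.0, -0.0]
contact_force: [-7.3, 1.0, 9.0]
gripper_width: 0.616
grasp_force: 65.4
```

Call:
{"name": "move_arm", "arguments": {
  "increments": [0,0,1,0,0.3,0,0,0,0,0.3]
}}

```text
time: 6.68
tool_pos: [0.5701, -0.0072, 0.0101]
tool_rot: [-0.001, -0.0, 1.0, -0.0]
contact_force: [-10.7, -0.2, 14.9]
gripper_width: 0.619
grasp_force: 66.1
```

Call:
{"name": "move_arm", "arguments": {
  "increments": [0,0,-1,0,0.3,0,0,-1,0,0.7,0,0,0,0,0.8,0,0,0,0,1,0,0,0,0,1,0,0,-20,0,1,0,0,-30,0,1,0,0,-35,0,1]
}}

```text
time: 7.35
tool_pos: [0.5681, -0.0069, 0.0928]
tool_rot: [-0.003, -0.0, 1.0, 0.0]
contact_force: [0.4, -0.6, 0.6]
gripper_width: 1.001
grasp_force: 0.0
```

Call:
{"name": "move_arm", "arguments": {
  "increments": [0,0,-35,0,1,0,0,-20,0,1,0,0,0,0,1,0,0,0,0,1,0,0,0,0,1]
}}

```text
time: 7.77
tool_pos: [0.5694, -0.0071, 0.1482]
tool_rot: [-0.001, -0.0, 1.0, 0.0]
contact_force: [-1.1, 0.8, -0.1]
gripper_width: 1.002
grasp_force: 0.0
```

Run:
```python
from h import *
W=Cam("wrist");cv2.imwrite("pics/w3.png",W.im);T=Cam("top");S=Cam("side");cv2.imwrite("pics/t3.png",T.im)
print(W.st["tool_pos"])
print("W",W.blobs(W.mask((0,0,0),(179,255,45)),100),W.blobs(W.mask((50,120,40),(75,255,255)),200)[:4])
print("T",T.blobs(T.mask((0,0,0),(179,255,45),(285,180,325,225)),10),T.blobs(T.mask((50,120,40),(75,255,255),(280,170,330,230)),10))
print("S",S.blobs(S.mask((0,0,0),(179,255,45),(280,235,325,290)),10),S.blobs(S.mask((50,100,40),(80,255,255),(280,220,330,290)),10))
```

```text
[ 0.56940908 -0.00707427  0.14822748]
W [(17868, [533.8, 426.0], [438, 319, 202, 161]), (13619, [116.8, 426.9], [0, 319, 207, 161]), (4065, [322.2, 468.7], [213, 455, 220, 25]), (2460, [167.9, 15.7], [120, 0, 85, 40]), (1010, [338.5, 192.1], [275, 170, 96, 66]), (737, [322.0, 236.2], [307, 222, 31, 30]), (488, [157.1, 197.9], [146, 175, 18, 48]), (483, [535.3, 233.2], [530, 212, 19, 47]), (283, [17.9, 185.7], [8, 163, 17, 46]), (141, [145.9, 343.4], [135, 334, 23, 17]), (126, [77.9, 198.1], [66, 188, 24, 22])] [(5680, [591.6, 229.5], [541, 189, 99, 82]), (5641, [322.0, 230.9], [277, 181, 90, 97])]
T [(73, [300.0, 181.0], [287, 180, 27, 4]), (16, [290.9, 222.1], [285, 220, 14, 5])] [(191, [302.6, 187.4], [289, 183, 28, 11])]
S [(134, [298.3, 272.4], [283, 261, 32, 18]), (41, [297.8, 252.3], [294, 250, 8, 6])] [(392, [297.9, 252.9], [285, 243, 27, 21]), (67, [299.7, 271.6], [286, 264, 27, 12])]
```

View pics/w3.png

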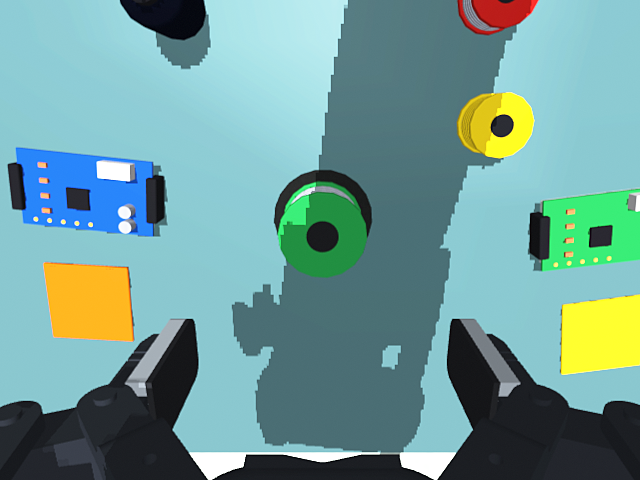

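The green reel stands on the round pad, hub at (322,236), with the pad's rim visible around its base. I'll check the centring.

```bash
cat > chk.py <<'E'
from h import *
W=Cam("wrist");print(W.st["tool_pos"])
hub=max(W.blobs(W.mask((0,0,0),(179,255,45),(295,205,350,260)),100));print("hub",W.plane(hub[1],.043)[:2])
m=W.mask((0,0,0),(179,255,75),(265,160,385,225))
pts=np.array([(x,np.where(m[:,x])[0].min()) for x in range(277,371) if m[:,x].any()])
pts=pts[pts[:,1]<205]
P=np.array([W.plane(p,.003)[:2] for p in pts]);A=np.c_[2*P,np.ones(len(P))]
s=np.linalg.lstsq(A,(P**2).sum(1),rcond=None)[0]; print("pad",s[:2],"r",np.sqrt(s[2]+s[0]**2+s[1]**2),len(P))
E
python3 chk.py
```

```text
[ 0.56880472 -0.00700928  0.14711002]
hub [ 0.56894995 -0.00769003]
pad [ 0.56866057 -0.00711126] r 0.0333725592598791 92
```

Call:
{"name": "move_arm", "arguments": {
  "increments": [12,9,0,0,1,25,18,0,0,1,25,18,0,0,1,25,18,0,0,1,25,18,0,0,1,24,17,0,0,1,0,0,0,0,1,0,0,0,0,1]
}}

```text
time: 8.63
tool_pos: [0.4329, 0.0914, 0.1485]
tool_rot: [-0.0, -0.001, 1.0, -0.0]
contact_force: [1.0, 0.2, 0.7]
gripper_width: 0.996
grasp_force: 0.0
```

Run:
```python
from h import *
W=Cam("wrist");p=W.proj([.4332,.0911,.028]);print(W.st["tool_pos"],p)
x,y=map(int,p);
for b in W.blobs(W.mask((0,0,0),(179,255,45),(x-40,y-40,x+40,y+40)),80): print(b,W.plane(b[1],.028))
```

```text
[0.43288899 0.09138353 0.14847343] [322.59396477 230.47682997]
(325, [323.8, 232.1], [314, 223, 21, 20]) [0.4342695  0.09186457 0.028     ]
```

Call:
{"name": "move_arm", "arguments": {
  "increments": [-1,0.4,25,0,1,0,0,25,0,1,0,0,25,0,0.8,0,0,25,0,0.8,0,0,22,0,0.7,0,0,15,0,0.7,0,0,7,0,0.7,0,0,0,0,0.7]
}}

```text
time: 9.35
tool_pos: [0.434, 0.0905, 0.0034]
tool_rot: [-0.002, 0.0, 1.0, -0.0]
contact_force: [-0.2, 0.8, -0.6]
gripper_width: 0.701
grasp_force: 0.0
```

Call:
{"name": "move_arm", "arguments": {
  "increments": [0,0,1,0,0.6,0,0,0,0,0.4,0,0,0,0,0.2,0,0,0,0,0.2,0,0,0,0,0.2,0,0,0,0,0.2,0,0,0,0,0.2]
}}

```text
time: 9.93
tool_pos: [0.4367, 0.0912, 0.006]
tool_rot: [0.002, -0.0, 1.0, -0.0]
contact_force: [0.9, -0.9, 6.1]
gripper_width: 0.423
grasp_force: 60.3
```

Call:
{"name": "move_arm", "arguments": {
  "increments": [0,0,-15,0,0.2,0,0,-25,0,0.2,0,0,-30,0,0.2,0,0,-30,0,0.2,0,0,-15,0,0.2,-13,-9.4,0,0,0.2,-25,-18,0,0,0.2,-25,-18,0,0,0.2]
}}

```text
time: 10.6
tool_pos: [0.4981, 0.0458, 0.1195]
tool_rot: [0.0, -0.001, 1.0, 0.0]
contact_force: [0.4, 1.5, -0.7]
gripper_width: 0.424
grasp_force: 60.1
```

Call:
{"name": "move_arm", "arguments": {
  "increments": [-25,-18,0,0,0.2,-25,-18,0,0,0.2,-15,-12,0,0,0.2,-7,-6,0,0,0.2,0,0,0,0,0.2,0,0,0,0,0.2,0,0,0,0,0.2]
}}

```text
time: 11.18
tool_pos: [0.5688, -0.0073, 0.1189]
tool_rot: [-0.001, -0.0, 1.0, 0.0]
contact_force: [-0.4, -0.4, -1.0]
gripper_width: 0.42
grasp_force: 60.1
```

Run:
```python
from h import *
W=Cam("wrist");cv2.imwrite("pics/w4.png",W.im);print(W.st["tool_pos"],W.st["gripper_width"])
z=W.st["tool_pos"][2]-.006+.028
for b in W.blobs(W.mask((0,0,0),(179,255,45),(280,320,370,420)),80): print(b,W.plane(b[1],z),z)
m=W.mask((50,120,40),(75,255,255),(230,150,420,330));print(W.blobs(m,100))
```

```text
[ 0.56879449 -0.00729269  0.11885147] 0.4196949294657938
(1232, [322.1, 348.2], [302, 330, 41, 37]) [ 0.56623707 -0.00781776  0.14085147] 0.14085147190399155
[(5153, [322.5, 234.9], [273, 190, 100, 91])]
```

View pics/w4.png

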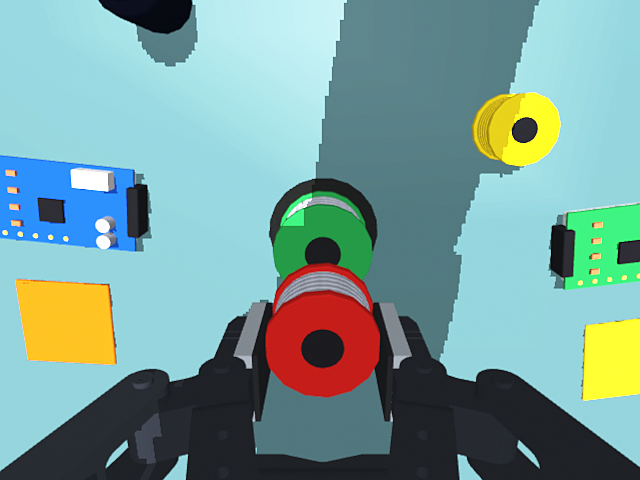

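The held red reel's hub is at (322,348) and the green reel sits below at (322,235). The red reel needs about +2.5 mm in x, then lowering.

Call:
{"name": "move_arm", "arguments": {
  "increments": [-2.5,0,15,0,0.2,0,0,20,0,0.2,0,0,15,0,0.2,0,0,10,0,0.2,0,0,5,0,0.2,0,0,1.5,0,0.2,0,0,0,0,0.2,0,0,0,0,0.2]
}}

```text
time: 11.9
tool_pos: [0.5732, -0.0081, 0.054]
tool_rot: [0.001, -0.0, 1.0, -0.0]
contact_force: [0.7, -0.1, -0.8]
gripper_width: 0.423
grasp_force: 60.1
```

Call:
{"name": "move_arm", "arguments": {
  "increments": [0,0,1,0,0.2,0,0,1,0,0.2,0,0,0,0,0.2]
}}

```text
time: 12.15
tool_pos: [0.5728, -0.0082, 0.0513]
tool_rot: [0.0, -0.0, 1.0, -0.0]
contact_force: [-0.1, -0.2, -0.6]
gripper_width: 0.422
grasp_force: 60.1
```

Run:
```python
from h import *
for i in range(2):
    W=Cam("wrist");tp=W.st["tool_pos"]; z=tp[2]-.006+.028
    for b in W.blobs(W.mask((0,0,0),(179,255,45),(280,320,370,420)),80): print(tp,W.st["tool_rot"],b[1],W.plane(b[1],z),z)
T=Cam("top");cv2.imwrite("pics/t5.png",T.im)
```

```text
[ 0.57282632 -0.00820054  0.05130623] [ 3.53057030e-04 -7.91665465e-05  9.99999934e-01 -4.11141248e-05] [322.2, 348.1] [ 0.5701764  -0.0086776   0.07330623] 0.07330623065299374
[ 0.57274341 -0.00821186  0.05119532] [ 2.41507981e-04 -5.85604312e-05  9.99999969e-01 -3.03085109e-05] [322.2, 348.1] [ 0.57009912 -0.00868927  0.07319532] 0.07319532445046521
```

Call:
{"name": "move_arm", "arguments": {
  "increments": [0,0,0.5,0,0.2,0,0,0,0,0.2,0,0,0,0,0.2]
}}

```text
time: 12.55
tool_pos: [0.5725, -0.0082, 0.0504]
tool_rot: [-0.0, -0.0, 1.0, 0.0]
contact_force: [-0.1, 0.6, -0.4]
gripper_width: 0.425
grasp_force: 60.1
```

Call:
{"name": "move_arm", "arguments": {
  "increments": [1.1,0.8,0,0,0.2,0,0,0.7,0,0.2,0,0,0.7,0,0.2,0,0,0,0,0.2]
}}

```text
time: 12.88
tool_pos: [0.5714, -0.0073, 0.049]
tool_rot: [-0.0, -0.0, 1.0, 0.0]
contact_force: [-1.2, 0.5, -1.2]
gripper_width: 0.427
grasp_force: 60.3
```

Call:
{"name": "move_arm", "arguments": {
  "increments": [0,0,0.6,0,0.2,0,0,0,0,0.2]
}}

```text
time: 13.05
tool_pos: [0.5715, -0.0073, 0.049]
tool_rot: [-0.0, -0.0, 1.0, 0.0]
contact_force: [-3.0, -0.2, 3.6]
gripper_width: 0.421
grasp_force: 60.3
```

Call:
{"name": "move_arm", "arguments": {
  "increments": [0,0,-0.8,0,0.3,0,0,0,0,0.5,0,0,0,0,0.6,0,0,0,0,0.7,0,0,0,0,0.7,0,0,-15,0,0.8,0,0,-25,0,1,0,0,-30,0,1]
}}

```text
time: 13.72
tool_pos: [0.5696, -0.0071, 0.1175]
tool_rot: [-0.002, -0.0, 1.0, 0.0]
contact_force: [0.1, -0.1, -0.3]
gripper_width: 1.001
grasp_force: 0.0
```

Call:
{"name": "move_arm", "arguments": {
  "increments": [0,0,-30,0,1,0,0,-10,0,1,0,0,0,0,1,0,0,0,0,1,0,0,0,0,1]
}}

```text
time: 14.13
tool_pos: [0.5702, -0.0072, 0.1569]
tool_rot: [-0.002, -0.0, 1.0, 0.0]
contact_force: [-0.1, -0.2, -0.0]
gripper_width: 0.999
grasp_force: 0.0
```

Run:
```python
from h import *
W=Cam("wrist");cv2.imwrite("pics/w5.png",W.im);print(W.st["tool_pos"],W.proj([.569,-.0077,.071]))
x,y=map(int,W.proj([.569,-.0077,.071]))
for b in W.blobs(W.mask((0,0,0),(179,255,45),(x-40,y-40,x+40,y+40)),80): print(b,W.plane(b[1],.071))
for n,z,lo,hi in(("red",.071,(0,150,80),(6,255,255)),("green",.043,(50,120,40),(75,255,255))):
    m=W.mask(lo,hi,(200,120,440,330));c=max(cv2.findContours(m,0,1)[0],key=cv2.contourArea)[:,0]
    e=cv2.convexHull(c)[:,0]; e=e[e[:,1]>np.median(e[:,1])]
    P=np.array([W.plane(p,z)[:2] for p in e]);A=np.c_[2*P,np.ones(len(P))];s=np.linalg.lstsq(A,(P**2).sum(1),rcond=None)[0];print(n,s[:2],np.sqrt(s[2]+s[0]**2+s[1]**2))
```

```text
[ 0.57019805 -0.00718371  0.15685695] [322.08250501 245.7512873 ]
(410, [321.7, 245.9], [310, 235, 24, 23]) [ 0.56908661 -0.00791242  0.071     ]
red [ 0.56884122 -0.00791279] 0.018420392994203408
green [ 0.56833413 -0.00764073] 0.026643546649455695
```

View pics/w5.png

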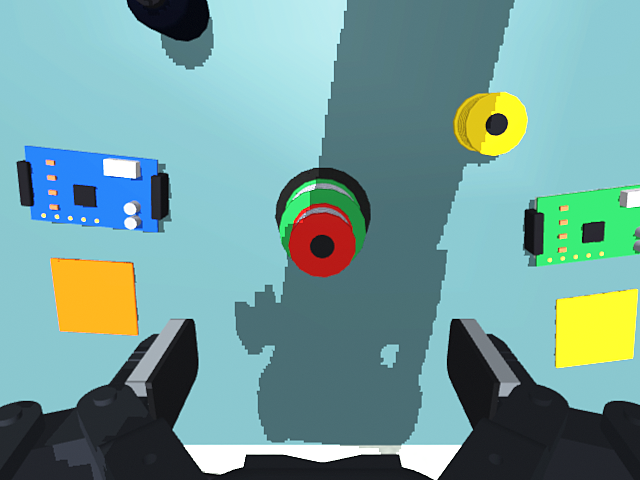

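The red reel sits concentric on the green one, hub at (322,246). Both square pads are fully in view, so I'll measure them from here and then go to the white bottle.

Run:
```python
from h import *
W=Cam("wrist");T=Cam("top");S=Cam("side")
for n,lo,hi,bt,bs in(("yel",(22,120,90),(34,255,255),(165,130,215,175),(195,325,250,370)),("or",(6,150,100),(20,255,255),(370,150,415,190),(270,190,310,220))):
    r=[]
    for c,b in((W,(0,240,640,400)),(T,bt),(S,bs)):
        q=max(cv2.findContours(c.mask(lo,hi,b),0,2)[0],key=cv2.contourArea);m=cv2.moments(cv2.convexHull(q));r.append((m["m10"]/m["m00"],m["m01"]/m["m00"]))
    print(n,"W@3mm",W.plane(r[0],.003)[:2],"T@3mm",T.plane(r[1],.003)[:2],"W+T",tri(W,r[0],T,r[1]))
```

```text
yel W@3mm [0.65786276 0.20159986] T@3mm [0.65963535 0.20253152] W+T (array([6.60052843e-01, 2.03509650e-01, 3.35801510e-05]), np.float64(0.001131613205426912))
or W@3mm [ 0.63019981 -0.17716982] T@3mm [ 0.63219847 -0.17956894] W+T (array([ 0.63381328, -0.18105403, -0.00398879]), np.float64(0.0008131286967430802))
```

Call:
{"name": "move_arm", "arguments": {
  "increments": [8,-15,-5,0,1,14,-28,-5,0,1,14,-28,-5,0,1,14,-28,0,0,1,14,-28,0,0,1,14,-28,0,0,1,14,-28,0,0,1,14,-28,0,0,1]
}}

```text
time: 15.0
tool_pos: [0.4643, -0.2194, 0.1734]
tool_rot: [-0.0, -0.0, 1.0, 0.0]
contact_force: [-0.5, -0.6, 0.4]
gripper_width: 0.999
grasp_force: 0.0
```

Call:
{"name": "move_arm", "arguments": {
  "increments": [14,-28,0,0,1,8,-26,0,0,1,0,0,0,0,1,0,0,0,0,1,0,0,0,0,1]
}}

```text
time: 15.42
tool_pos: [0.4434, -0.2719, 0.1735]
tool_rot: [-0.0, -0.0, 1.0, 0.001]
contact_force: [0.4, -0.1, 0.5]
gripper_width: 1.0
grasp_force: 0.0
```

Run:
```python
from h import *
W=Cam("wrist");cv2.imwrite("pics/w6.png",W.im);print(W.st["tool_pos"],W.proj([.442,-.272,.074]),W.proj([.442,-.272,.046]),W.proj([.442,-.272,0]))
```

```text
[ 0.44339222 -0.27185321  0.17352556] [322.5916323  237.71151226] [322.50738549 224.87280649] [322.39918756 208.38409347]
```

View pics/w6.png

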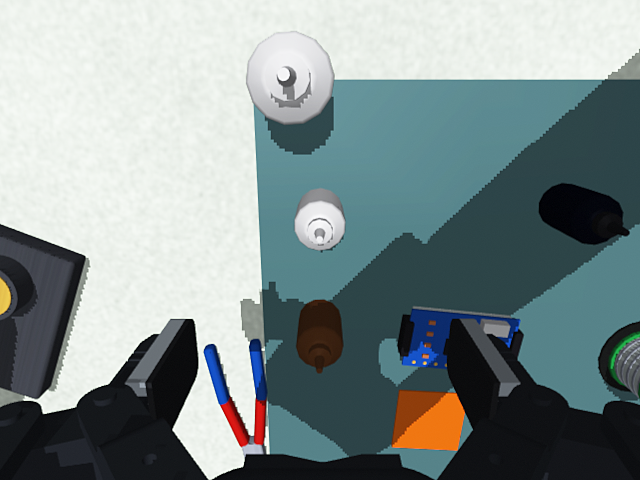

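The white bottle's shoulder is centred at (320,224) and its tip at (319.5,238). The big bottle's tip is at (288,76), the brown bottle at (320,340), and the cutters are to the left, clear of the fingers. I'll check the big bottle's height for camera clearance.

Run:
```python
from h import *
W=Cam("wrist");T=Cam("top");S=Cam("side")
print("big",tri(W,(288,76),S,(420,154)),tri(W,(288,76),T,(471,318)))
print("white tip",tri(W,(319.5,238),S,(379.5,164.2)),tri(W,(319.5,238),T,(455.4,267.4)),W.plane((319.5,238),.074),"shoulder",W.plane((320,224.5),.046))
```

```text
big (array([ 0.35568108, -0.28796347,  0.09839446]), np.float64(0.0012868861367076807)) (array([ 0.35666539, -0.28808116,  0.09486841]), np.float64(0.0036607489834890833))
white tip (array([ 0.44323847, -0.27335549,  0.06856357]), np.float64(0.0017246141815508162)) (array([ 0.4430403 , -0.27313328,  0.07034203]), np.float64(0.001253164816134759)) [ 0.44243497 -0.27347801  0.074     ] shoulder [ 0.44200805 -0.27329618  0.046     ]
```

Call:
{"name": "move_arm", "arguments": {
  "increments": [1,-1.5,25,0,0.9,0,0,30,0,0.8,0,0,30,0,0.7,0,0,25,0,0.7,0,0,22,0,0.7,0,0,15,0,0.7,0,0,10,0,0.7,0,0,5,0,0.7]
}}

```text
time: 16.28
tool_pos: [0.442, -0.2727, 0.0106]
tool_rot: [-0.001, -0.001, 1.0, 0.001]
contact_force: [0.5, -0.5, 0.2]
gripper_width: 0.7
grasp_force: 0.0
```

Call:
{"name": "move_arm", "arguments": {
  "increments": [0,0,0,0,0.7,0,0,0,0,0.7]
}}

```text
time: 16.45
tool_pos: [0.4432, -0.2741, 0.013]
tool_rot: [0.0, -0.0, 1.0, -0.0]
contact_force: [-0.4, 0.3, -0.0]
gripper_width: 0.703
grasp_force: 0.0
```

Run:
```python
from h import *
W=Cam("wrist");cv2.imwrite("pics/w7.png",W.im);print(W.st["tool_pos"],W.st["contact_force"],W.proj([.4422,-.2734,.074]),W.proj([.4422,-.2734,.046]))
```

```text
[ 0.4431617  -0.2740987   0.01299621] [-0.36717601  0.27807778 -0.04692747] [327.08328589 445.96301701] [326.13877945 373.5277132 ]
```

View pics/w7.png

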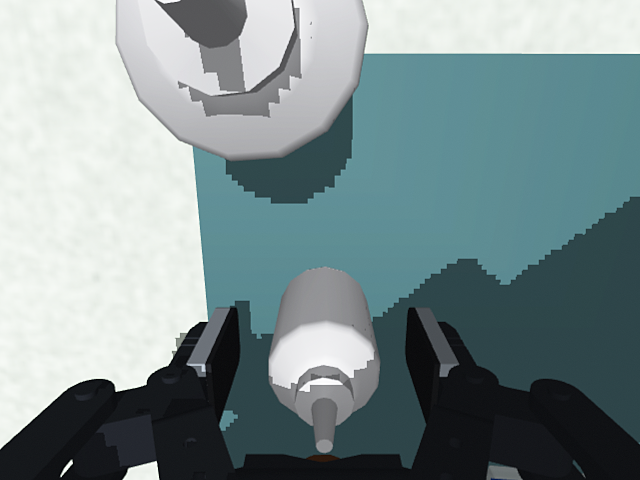

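The bottle is centred between the pads, tip at (324,446) and shoulder near (324,372). I'll close.

Call:
{"name": "move_arm", "arguments": {
  "increments": [0,0,0,0,0.55,0,0,0,0,0.45,0,0,0,0,0.3,0,0,0,0,0.2,0,0,0,0,0.2,0,0,0,0,0.2]
}}

```text
time: 17.0
tool_pos: [0.4434, -0.2747, 0.0136]
tool_rot: [0.001, -0.0, 1.0, -0.001]
contact_force: [-1.2, 0.7, 4.9]
gripper_width: 0.38
grasp_force: 59.9
```

Run:
```python
from h import *
s=manip.state();print(s["tool_pos"],s["gripper_width"],s["grasp_force"])
W=Cam("wrist");q=W.c*0
m=W.mask((0,0,60),(179,60,255),(280,400,370,470));print(W.blobs(m,20)[:3])
```

```text
[ 0.4434276  -0.27468114  0.01360623] 0.3803511500245724 59.85819445922971
[(1910, [322.2, 416.3], [280, 400, 86, 52])]
```

Call:
{"name": "move_arm", "arguments": {
  "increments": [0,0,-10,0,0.2,0,0,-25,0,0.2,0,0,-30,0,0.2,0,0,-30,0,0.2,0,0,-30,0,0.2,0,0,-5,0,0.2,-7,16,0,0,0.2,-14,30,0,0,0.2]
}}

```text
time: 17.72
tool_pos: [0.4632, -0.2295, 0.1433]
tool_rot: [0.001, 0.002, 1.0, -0.001]
contact_force: [0.6, 0.2, -0.5]
gripper_width: 0.381
grasp_force: 59.5
```

Call:
{"name": "move_arm", "arguments": {
  "increments": [-15,33,0,0,0.2,-15,33,0,0,0.2,-15,33,0,0,0.2,-15,33,0,0,0.2,-15,33,0,0,0.2,-15,33,0,0,0.2,-15,33,0,0,0.2,-15,33,0,0,0.2]
}}

```text
time: 18.38
tool_pos: [0.5832, 0.038, 0.1415]
tool_rot: [-0.001, -0.0, 1.0, -0.0]
contact_force: [1.0, -0.3, 0.0]
gripper_width: 0.378
grasp_force: 59.5
```

Call:
{"name": "move_arm", "arguments": {
  "increments": [-15,33,0,0,0.2,-15,33,0,0,0.2,-15,33,0,0,0.2,-15,33,0,0,0.2,-11,24,0,0,0.2,-5,10,0,0,0.2,0,0,0,0,0.2,0,0,0,0,0.2]
}}

```text
time: 19.05
tool_pos: [0.6588, 0.2017, 0.1414]
tool_rot: [-0.001, -0.0, 1.0, -0.001]
contact_force: [-0.9, 0.4, -0.6]
gripper_width: 0.382
grasp_force: 59.6
```

Run:
```python
from h import *
W=Cam("wrist");cv2.imwrite("pics/w8.png",W.im);print(W.st["tool_pos"],W.st["gripper_width"],W.st["tool_rot"],W.proj([.659,.202,.003]))
m=W.mask((20,100,60),(36,255,255));print(W.blobs(m,200)[:3])
```

```text
[0.65876566 0.20169884 0.14137064] 0.38211056069083343 [-8.73539632e-04 -3.78522636e-04  9.99999398e-01 -5.45779742e-04] [323.61823905 223.08070708]
[(7666, [325.2, 221.7], [274, 174, 101, 97])]
```

View pics/w8.png

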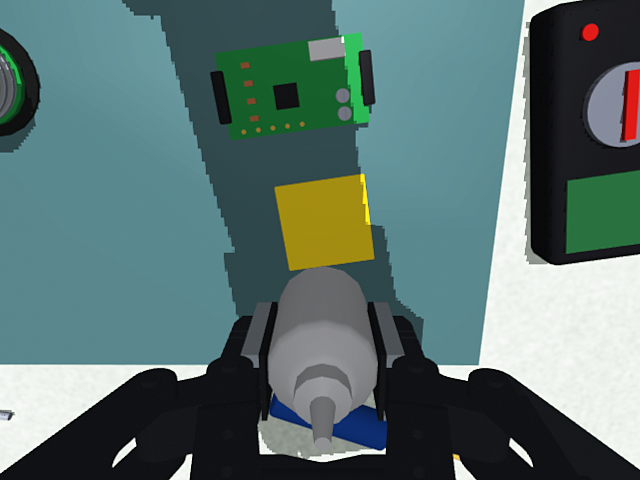

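The yellow pad is fully visible, centred at (325,222), and the bottle hangs upright with its tip at (322,440).

Call:
{"name": "move_arm", "arguments": {
  "increments": [-0.5,1.3,20,0,0.2,0,0,28,0,0.2,0,0,28,0,0.2,0,0,20,0,0.2,0,0,13,0,0.2,0,0,7,0,0.2,0,0,3,0,0.2,0,0,0,0,0.2]
}}

```text
time: 19.77
tool_pos: [0.6601, 0.2029, 0.0235]
tool_rot: [0.0, 0.0, 1.0, -0.0]
contact_force: [0.3, -0.7, -0.9]
gripper_width: 0.377
grasp_force: 59.6
```

Call:
{"name": "move_arm", "arguments": {
  "increments": [0,0,0,0,0.2,0,0,1,0,0.2,0,0,0,0,0.2,0,0,0,0,0.2]
}}

```text
time: 20.1
tool_pos: [0.6605, 0.2036, 0.0232]
tool_rot: [0.001, -0.0, 1.0, 0.0]
contact_force: [-0.1, 0.8, -0.0]
gripper_width: 0.374
grasp_force: 59.6
```

Call:
{"name": "move_arm", "arguments": {
  "increments": [0.3,-0.5,2,0,0.2,0,0,2,0,0.2,0,0,1,0,0.2,0,0,0.8,0,0.2,0,0,0,0,0.2,0,0,0,0,0.2]
}}

```text
time: 20.6
tool_pos: [0.6595, 0.203, 0.0167]
tool_rot: [-0.0, -0.0, 1.0, -0.0]
contact_force: [-2.4, -0.6, 3.3]
gripper_width: 0.38
grasp_force: 59.9
```

Call:
{"name": "move_arm", "arguments": {
  "increments": [0,0,0.7,0,0.2,0,0,0,0,0.2,0,0,0,0,0.2]
}}

```text
time: 20.85
tool_pos: [0.6596, 0.203, 0.0167]
tool_rot: [-0.0, -0.0, 1.0, -0.0]
contact_force: [-3.8, -0.1, 6.3]
gripper_width: 0.378
grasp_force: 60.3
```

Call:
{"name": "move_arm", "arguments": {
  "increments": [0,0,-0.9,0,0.3,0,0,0,0,0.45,0,0,0,0,0.55,0,0,0,0,0.65,0,0,0,0,0.7,0,0,-12,0,0.7,0,0,-25,0,0.7,0,0,-30,0,0.8]
}}

```text
time: 21.52
tool_pos: [0.6578, 0.2026, 0.0821]
tool_rot: [-0.002, -0.0, 1.0, -0.0]
contact_force: [-0.0, 0.4, 0.5]
gripper_width: 0.796
grasp_force: 0.0
```

Call:
{"name": "move_arm", "arguments": {
  "increments": [0,0,-35,0,1,0,0,-35,0,1,0,0,-20,0,1,0,0,0,0,1,0,0,0,0,1,0,0,0,0,1]
}}

```text
time: 22.02
tool_pos: [0.6591, 0.2028, 0.173]
tool_rot: [-0.001, -0.0, 1.0, -0.0]
contact_force: [-1.1, -0.5, 0.3]
gripper_width: 0.998
grasp_force: 0.0
```

Run:
```python
from h import *
W=Cam("wrist");print(W.st["tool_pos"],"exp tip",W.proj([.6588,.2028,.077]),"exp shoulder",W.proj([.6588,.2028,.049]))
y=W.mask((20,100,60),(36,255,255),(240,150,410,320));h=cv2.convexHull(max(cv2.findContours(y,0,1)[0],key=cv2.contourArea));r=cv2.minAreaRect(h);print("pad",W.plane(r[0],.003),r[0])
S=Cam("side")
cv2.imwrite("pics/w9.png",np.hstack([cv2.resize(W.im[120:320,220:420],(500,500)),cv2.resize(S.im[300:380,190:238],(300,500))]))
```

```text
[0.6590678  0.20284222 0.17299061] exp tip [323.01981207 241.4463622 ] exp shoulder [322.95524808 228.12331536]
pad [0.65830008 0.20302105 0.003     ] (323.17047119140625, 210.40066528320312)
```

View pics/w9.png

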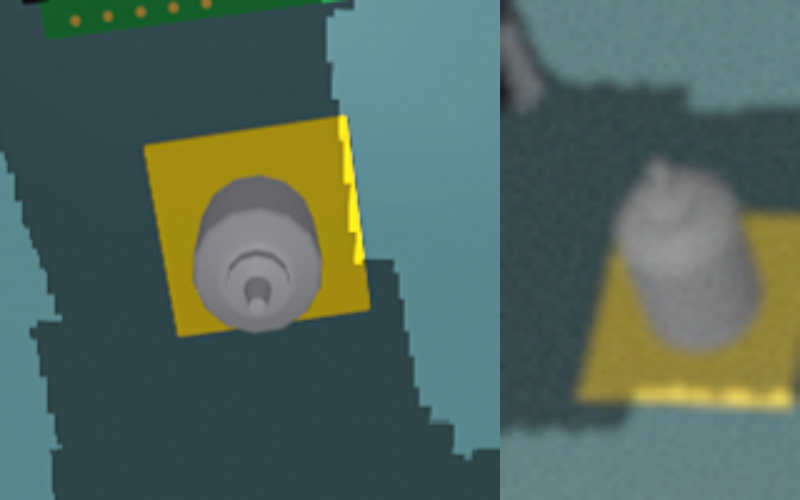

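The white bottle stands upright on the yellow pad. Its tip is at about (322.4,242), against (323,241.4) expected for the pad centre. Next is the dark bottle.

Call:
{"name": "move_arm", "arguments": {
  "increments": [10,-14,0,0,1,20,-26,0,0,1,20,-27,0,0,1,20,-27,0,0,1,20,-27,0,0,1,20,-27,0,0,1,20,-27,0,0,1,20,-27,0,0,1]
}}

```text
time: 22.78
tool_pos: [0.5075, 0.0001, 0.1716]
tool_rot: [-0.002, -0.0, 1.0, 0.0]
contact_force: [-0.1, -0.5, 0.2]
gripper_width: 0.998
grasp_force: 0.0
```

Call:
{"name": "move_arm", "arguments": {
  "increments": [20,-27,0,0,1,20,-27,0,0,1,20,-27,0,0,1,11,-15,0,0,1,0,0,0,0,1,0,0,0,0,1,0,0,0,0,1]
}}

```text
time: 23.37
tool_pos: [0.4385, -0.0946, 0.1727]
tool_rot: [-0.001, -0.0, 1.0, 0.001]
contact_force: [-1.1, 0.8, 0.1]
gripper_width: 0.995
grasp_force: 0.0
```

Run:
```python
from h import *
W=Cam("wrist");cv2.imwrite("pics/w10.png",W.im);print(W.st["tool_pos"],W.proj([.4379,-.0949,.074]),W.proj([.4379,-.0949,.046]),W.proj([.4379,-.0949,0]))
for v in(35,45):
    m=W.mask((0,0,0),(179,255,v),(230,150,410,300));print(v,W.blobs(m,100))
ys=[(int(r),int(np.where(m[r])[0].min()),int(np.where(m[r])[0].max())) for r in range(185,262,4) if m[r].any()];print(ys)
cv2.imwrite("pics/w10c.png",cv2.resize(cv2.convertScaleAbs(W.im[160:290,240:400],alpha=2.5),(640,520)))
```

```text
[ 0.43852883 -0.09455767  0.17272588] [322.29076171 239.4549863 ] [322.24288255 226.44855911] [322.18142121 209.75252   ]
35 [(2342, [322.9, 221.3], [298, 191, 51, 61])]
45 [(2438, [322.9, 221.4], [298, 190, 51, 63])]
[(193, 311, 333), (197, 307, 339), (201, 304, 341), (205, 302, 344), (209, 301, 344), (213, 300, 345), (217, 299, 346), (221, 298, 348), (225, 298, 348), (229, 298, 348), (233, 299, 347), (237, 300, 346), (241, 303, 344), (245, 306, 340), (249, 313, 334)]
```

View pics/w10c.png

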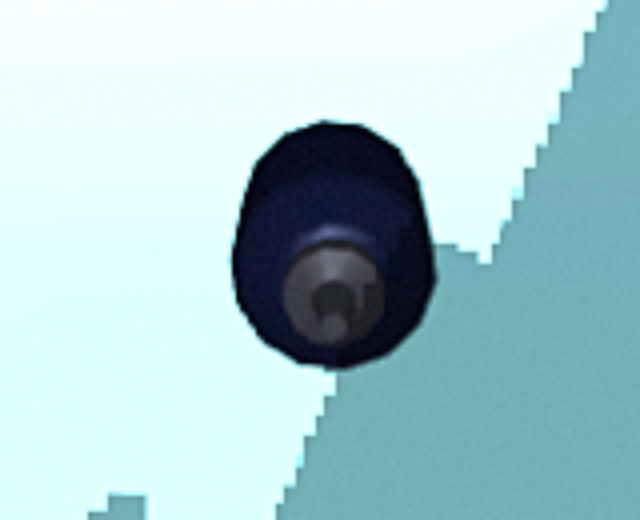

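The dark bottle's tip is at (323.5,241.5) and its shoulder centre at (323,227). The TCP is right over it, so I descend straight down.

Call:
{"name": "move_arm", "arguments": {
  "increments": [0,0.2,25,0,0.9,0,0,30,0,0.8,0,0,30,0,0.7,0,0,25,0,0.7,0,0,22,0,0.7,0,0,15,0,0.7,0,0,9,0,0.7,0,0,4,0,0.7]
}}

```text
time: 24.08
tool_pos: [0.4379, -0.0937, 0.0118]
tool_rot: [-0.002, -0.001, 1.0, 0.001]
contact_force: [0.2, 0.6, -0.1]
gripper_width: 0.697
grasp_force: 0.0
```

Call:
{"name": "move_arm", "arguments": {
  "increments": [0,0,0,0,0.7,0,0,0,0,0.55,0,0,0,0,0.45,0,0,0,0,0.3,0,0,0,0,0.2,0,0,0,0,0.2,0,0,0,0,0.2]
}}

```text
time: 24.67
tool_pos: [0.4401, -0.0954, 0.0153]
tool_rot: [0.002, 0.0, 1.0, -0.0]
contact_force: [0.9, 0.9, 6.6]
gripper_width: 0.381
grasp_force: 59.9
```

Call:
{"name": "move_arm", "arguments": {
  "increments": [0,0,-10,0,0.2,0,0,-25,0,0.2,0,0,-30,0,0.2,0,0,-30,0,0.2,0,0,-30,0,0.2,0,0,-5,0,0.2,-13,-6,0,0,0.2,-26,-11,0,0,0.2]
}}

```text
time: 25.33
tool_pos: [0.4769, -0.1114, 0.1443]
tool_rot: [0.0, -0.0, 1.0, -0.0]
contact_force: [-0.4, -0.6, -0.8]
gripper_width: 0.379
grasp_force: 59.5
```

Call:
{"name": "move_arm", "arguments": {
  "increments": [-30,-13,0,0,0.2,-30,-13,0,0,0.2,-30,-13,0,0,0.2,-30,-13,0,0,0.2,-22,-10,0,0,0.2,-11,-5,0,0,0.2,0,0,0,0,0.2,0,0,0,0,0.2]
}}

```text
time: 26.0
tool_pos: [0.6301, -0.1787, 0.1426]
tool_rot: [-0.001, -0.0, 1.0, 0.0]
contact_force: [-0.5, 0.2, -1.4]
gripper_width: 0.382
grasp_force: 59.5
```

Run:
```python
from h import *
W=Cam("wrist");cv2.imwrite("pics/w11.png",W.im);print(W.st["tool_pos"],W.st["gripper_width"],W.st["tool_rot"],W.proj([.632,-.179,.003]))
m=W.mask((4,120,50),(21,255,255),(200,120,440,330));c=max(cv2.findContours(m,0,1)[0],key=cv2.contourArea);r=cv2.minAreaRect(c);print(W.blobs(m,100)[:3],r,[W.plane(p,.003)[:2].round(4).tolist() for p in cv2.boxPoints(r)],W.plane(r[0],.003))
d=W.mask((0,0,0),(179,255,45),(266,260,378,320));print([(r,int(np.where(d[r])[0].min()),int(np.where(d[r])[0].max())) for r in range(262,300,6) if d[r].any()])
```

```text
[ 0.63011601 -0.17873578  0.14258396] 0.3821733618429853 [-1.04996482e-03 -1.09136038e-05  9.99999365e-01  4.09333858e-04] [322.38554656 225.03471416]
[(7460, [322.9, 223.4], [278, 179, 93, 91])] ((322.9883117675781, 224.18679809570312), (90.19901275634766, 85.458251953125), 3.5763344764709473) [[0.6601, -0.2118], [0.6006, -0.2063], [0.6044, -0.1473], [0.6643, -0.1491]] [ 0.63140683 -0.1785923   0.003     ]
[(268, 304, 340), (274, 295, 351), (280, 289, 356), (286, 285, 360), (292, 283, 363), (298, 280, 364)]
```

Call:
{"name": "move_arm", "arguments": {
  "increments": [-2.3,0,20,0,0.2,0,0,28,0,0.2,0,0,28,0,0.2,0,0,20,0,0.2,0,0,13,0,0.2,0,0,7,0,0.2,0,0,3,0,0.2,0,0,0,0,0.2]
}}

```text
time: 26.72
tool_pos: [0.6329, -0.1788, 0.0249]
tool_rot: [0.0, -0.0, 1.0, -0.0]
contact_force: [-0.5, -1.0, -0.3]
gripper_width: 0.378
grasp_force: 59.5
```

Call:
{"name": "move_arm", "arguments": {
  "increments": [0,0,0,0,0.2,0,0,1,0,0.2,0,0,0,0,0.2,0,0,0,0,0.2]
}}

```text
time: 27.05
tool_pos: [0.6336, -0.1791, 0.0246]
tool_rot: [0.001, -0.0, 1.0, -0.0]
contact_force: [0.9, -0.4, -0.1]
gripper_width: 0.378
grasp_force: 59.5
```

Contact is expected at TCP z of about 0.018.

Call:
{"name": "move_arm", "arguments": {
  "increments": [0.3,0,2,0,0.2,0,0,2,0,0.2,0,0,1,0,0.2,0,0,0.8,0,0.2,0,0,0,0,0.2,0,0,0,0,0.2]
}}

```text
time: 27.55
tool_pos: [0.6326, -0.1788, 0.0183]
tool_rot: [-0.0, -0.0, 1.0, 0.0]
contact_force: [-3.6, 1.2, 4.7]
gripper_width: 0.38
grasp_force: 60.1
```

Call:
{"name": "move_arm", "arguments": {
  "increments": [0,0,0.7,0,0.2,0,0,0,0,0.2,0,0,0,0,0.2]
}}

```text
time: 27.8
tool_pos: [0.6326, -0.1788, 0.0183]
tool_rot: [-0.0, -0.0, 1.0, 0.0]
contact_force: [-5.6, 2.0, 8.4]
gripper_width: 0.378
grasp_force: 60.6
```

Call:
{"name": "move_arm", "arguments": {
  "increments": [0,0,-0.9,0,0.3,0,0,0,0,0.45,0,0,0,0,0.55,0,0,0,0,0.65,0,0,0,0,0.7,0,0,-12,0,0.7,0,0,-25,0,0.7,0,0,-30,0,0.8]
}}

```text
time: 28.47
tool_pos: [0.6309, -0.1782, 0.0837]
tool_rot: [-0.002, -0.0, 1.0, 0.001]
contact_force: [1.0, -0.7, 1.2]
gripper_width: 0.795
grasp_force: 0.0
```

Call:
{"name": "move_arm", "arguments": {
  "increments": [0,0,-35,0,1,0,0,-35,0,1,0,0,-20,0,1,0,0,0,0,1,0,0,0,0,1,0,0,0,0,1]
}}

```text
time: 28.97
tool_pos: [0.6322, -0.1786, 0.1744]
tool_rot: [-0.001, -0.0, 1.0, 0.0]
contact_force: [0.2, 0.4, -0.2]
gripper_width: 0.998
grasp_force: 0.0
```

Run:
```python
from h import *
W=Cam("wrist");S=Cam("side");print(W.st["tool_pos"],"exp tip",W.proj([.6317,-.179,.077]),"exp shoulder",W.proj([.6317,-.179,.049]))
m=W.mask((0,0,0),(179,255,45),(270,170,380,290));print(W.blobs(m,100))
cv2.imwrite("pics/w12.png",np.hstack([cv2.resize(cv2.convertScaleAbs(W.im[160:290,260:390],alpha=2),(400,400)),cv2.resize(S.im[140:380,190:430],(400,400))]))
```

```text
[ 0.63216952 -0.17864347  0.17440879] exp tip [322.36895669 240.35885813] exp shoulder [322.33950068 227.19854122]
[(2405, [321.9, 220.7], [297, 190, 51, 62])]
```

View pics/w12.png

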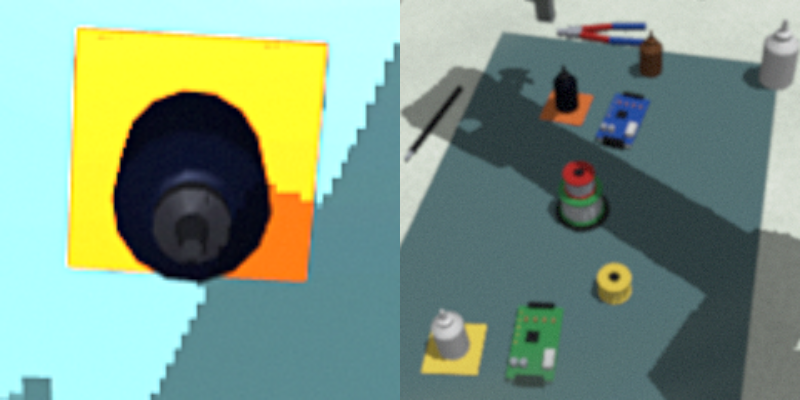

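The dark bottle stands upright on the orange pad, tip at about (322,240) against (322.4,240.4) expected. The side view shows the reel stack and both bottles in place, with the boards, cutters and look-alikes undisturbed. Handing in.

```bash
python3 -c "
from plant import manip
print(manip.job_done())"
```

```text
the job is handed in; nothing more can be done
None
```

The job is handed in: the green reel is on the round pad with the red reel centred on it, the white bottle is upright on the yellow pad and the dark bottle on the orange pad, all within about 1 mm of centre by the camera checks, at 29 s of the 128 s allowed; the judge's verdict was not reported.

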